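# Fit the locking filler cap on a hydraulic power unit

## Robot

A 6-joint arm with a two-finger parallel gripper is mounted at the origin on the work surface. World frame = base frame: x ahead of the robot, y to its left, z up, the work surface at z = 0. Lengths are in m, angles in rad, forces in N, time in s.
With the tool pointing down it reaches from about 0.3 to 0.95 m from the base axis. Payload 3.1 kg.
Tool frame: the origin (TCP) lies midway between the tips of the shut fingers; the grasp point (between the pads) lies 19 mm behind it (r.pinch_z is the distance from the TCP to the grasp point, in m); z points along the fingers, x is the direction in which the jaws open and shut, and the axes are right-handed (so a half turn about z gives the same grasp; the last joint's range is limited). The gripper opens to 85 mm and grips with 20 to 120 N. Pads are 22 mm wide; open, the fingers measure 114 mm over their backs; the gripper's body (76 mm by 85 mm) begins 54 mm behind the grasp point. The pads swing forward as they close: fully open they stand 13 mm farther back than shut.
Start: joints at [-1.3, 0.308, 1.634, -0, 1.2, -0.07], TCP at [0.209, -0.589, 0.231] pointing down, gripper open.
Joint ranges: [-3.06, 3.06], [-0.79, 1.96], [0.05, 2.63], [-1.19, 4.34], [0.05, 2.64], [-2.94, 2.94]. Speed limits (rad/s): [2.79, 2.79, 3.14, 3.14, 3.14, 3.14].

## Interface

Orientations are given as a 3x3 rotation matrix whose columns are the frame's x, y, z axes.
In Python, from cell import r gives the robot as it stands.
- The arm moves only by the shell command python3 -m handwheel 'ROWS' [FORCE]. ROWS is JSON, a list of rows, each a list of 3 entries, a list of its own where there are three numbers: the opening in per cent of the stroke, from 0 (shut) to 100 (fully open), then the shift along the tool's x, y, z in mm, then the turn, a rotation vector about the tool's x, y, z in degrees. A call has 1 to 12 rows; each row shifts and turns the pose as measured when the row begins, along the tool's axes as they then stand; what a row does not reach is not made up. A row lasts 1/8 s, in which the tool goes at most 62.5 mm and 10.7 degrees, less where a joint would pass 70% of its speed; a pose out of reach is approached as far as the arm can. A call with a gripper value outside its range is refused whole. The fingers move at their own pace and stop on an object; FORCE is the grip in N (left out, the last holds). Time passes only in rows, so rows that do not move let the fingers close. It gives the time, the measured TCP pose, the force and the opening at its end, in the units of the state.
- r.get_state(): the state, without advancing time (a new reading comes with each control period).
- r.snapshot(name): name is "scene" or "top"; returns a dict with "image" (480x640x3 uint8, red, green, blue), "camera_matrix" (3x3 intrinsics, pixels), "R" (3x3) and "t" (3): a world point X has camera coordinates R X + t. Camera axes: x right, y down, z forward; pixel columns grow to the right and rows downward; lengths in m; the calibration is good to about 2 mm. A picture is of the moment at which its call begins. There is no depth.
- r.hand_in(): hands the job in, once; it reports no verdict.
The state is a dict: "clock": time; "qpos": joint angles; "qvel": joint speeds; "effort": joint torques, N m; "tcp_pos": TCP position; "tool_rot": TCP orientation; "contact_force": force on the tool from outside, world axes, zero at the start; "torque": the same for the moment, N m; "opening": finger opening in m.
Only numpy, scipy, OpenCV 4.12 (cv2) and the standard library are available. Lean on these libraries where they do the work, as an engineer would, in place of code of your own. Each camera call takes 0.05 s, during which the arm holds its last target.

## Task

Pull the top drawer of the blue cabinet well open, take out the black filler cap and fit it on the slanting filler neck of the hydraulic power unit: set it over the neck, push it down against the sprung seal while twisting it clockwise to the stop, and let it rise so that its lugs are caught and it stays locked by itself. Leave the oil filter, the wrench and the mug where they are.

Things in the scene. Friction and masses are not known exactly. Their poses are not given: they have to be found in the camera images.
- cabinet_drawer0_handle (a point): Middle of the top drawer's steel bar handle: 120 mm long, 11 mm thick, level, along y; its centre line is 35 mm off the drawer front and 38 mm below the cabinet's top. The drawer opens towards -x of this frame. Inside it is 205 mm long, 218 mm wide, its floor 47 mm below this point, its side walls ending 16 mm above and its 15 mm thick front 25 mm above this point.
- cabinet_drawer0 (a joint): How far the top drawer is out, in m: 0 closed, 0.173 at most. It slides with about 1 N of friction and stays where it is left.
- drawer_inside (a point): On the inner floor of the top drawer, 73 mm behind the inner face of its front, midway across; moves with the drawer. The cap stands hereabouts, hidden until the drawer of the blue cabinet (250 deep, 260 wide, 190 mm high) is pulled out; with it 150 mm open the cap is well clear of the cabinet's top. A small carton at the back of the drawer and the lower drawer are not needed.
- cap_mid (a point): Centre of the upright black plastic filler cap, 22 mm above its rim. 12-sided grip, 62 mm across flats, 36 mm high, with a bar 56 x 11 mm, 8 mm high, moulded on top: 44 mm in all; 90 to 140 g. z: its axis, out of the top; x: along the bar. Flats, where the fingers hold best, face every 30 degrees counted from x. It stands mouth down, at any yaw, in the front half of the drawer.
- cap_lug (a point): One of the cap's two inner lugs, under one end of the top bar (the other is opposite, under the other end). Each is 9 mm wide and 5 mm high, its underside 8 mm above the rim; they reach inwards to 43.8 mm across. The hollow is 54 mm across and 25 mm deep. Same axes as the cap.
- power_unit: Grey hydraulic power unit, heavy, standing still: reservoir 260 deep, 220 wide, 182 mm high with a shoulder that slopes 35 degrees down to its front (-x), motor sticking out to its -y side. Origin under the reservoir.
- filler_neck: Steel filler neck standing square on the sloped shoulder. Origin at its foot; z points out along the neck, leaning 35 degrees from vertical towards the unit's front; y is level, across the unit. Tube 41 mm across, 36 mm long, its mouth and ledges bevelled 2.5 mm. Two ledges round it, 50 mm across, z = 29 to 34 mm, with two gaps between. Cap play 1.5 mm; off centre it hangs up at 49 mm or higher.
- neck_gap (a point): Middle of one gap between the ledges, at their top face (the other is opposite). Gaps are 48 degrees wide, on the line 60 degrees anticlockwise from the neck's y axis seen looking down on the mouth, along (-0.866, 0.5, 0) of the neck's frame. With its bar along the gaps, within 10 degrees, the cap goes down to the seal, its centre at neck z = 41 mm; otherwise it stands on the ledges at 48 mm.
- neck_mouth (a point): Centre of the neck's mouth, axes as the neck's. To lock: push the cap in till its centre is at neck z = 34 mm (it bottoms at 33), so its lugs pass below a tooth under each ledge; turn it 60 degrees clockwise, seen from above (a stop comes at about 64); let it rise to 38 mm. Its bar then lies along the neck's y and the lugs sit in notches behind the teeth. Under 45 degrees it is not caught.
- neck_seal (a joint): How far the rubber-faced sprung seal ring (36 mm across) in the mouth is pushed in, in m: at 0 it stands 8 mm out of the mouth. It starts to give at 4 N, then 0.8 N per mm: 10 N with the cap right down (8 mm), 6.4 N with the cap locked (3 mm).
- oil_filter: White spin-on oil filter, upright, 88 mm across, 118 mm high; origin at the middle of its underside. Not to be moved.
- wrench: Steel wrench, 200 mm long, lying on the bench between robot and power unit. Not to be moved.
- mug: White mug, 80 mm across, 90 mm high; origin at the middle of its underside. Not to be moved.

How it is judged:
By the outcome, as a careful person would: the job done as asked, in the order asked, and still so for the second after the job is handed in, with the robot touching nothing.
It also fails if it takes over 61 s, if anything falls off the work surface, if the arm or the gripper's body presses on something with over 40 N, if the wrist force passes 120 N, or if a joint passes its speed limit or range.

## Working session

There is one attempt and no reset: what is moved stays moved. The work goes in short steps, Python scripts to look and compute and a shell command to move; the robot and the scene stay as the last step left them, time stands still between calls to the robot, and variables do not carry over. Pictures are saved under pics/ and viewed, and the job is handed in when it is done.

```bash
ls; mkdir -p pics; python3 - <<'E'
from cell import r
import cv2
for n in("scene","top"):
    s=r.snapshot(n); cv2.imwrite(f"pics/{n}0.png",s["image"][:,:,::-1]); print(n,s["camera_matrix"],s["R"],s["t"])
print(r.get_state(),r.pinch_z)
E
```

```text
pics
scene [[451.35243709   0.         314.18820618]
 [  0.         451.35243709 243.62318309]
 [  0.           0.           1.        ]] [[-0.73603586  0.67690224 -0.00738786]
 [ 0.56957606  0.61336207 -0.54714723]
 [-0.36583375 -0.40692793 -0.83700378]] [ 0.38646446 -0.35418475  1.52858388]
top [[574.51470643   0.         312.55829357]
 [  0.         574.51470643 234.01644506]
 [  0.           0.           1.        ]] [[ 0.01789524 -0.99970203  0.01660132]
 [-0.99857728 -0.01870435 -0.04993565]
 [ 0.05023129 -0.01568409 -0.99861445]] [0.10308716 0.63461861 1.36000368]
{'clock': 0.1, 'qpos': array([-1.29975492e+00,  3.08951582e-01,  1.63505094e+00,  1.78340647e-05,
        1.19974468e+00, -6.96609862e-02]), 'qvel': array([ 0.00091238, -0.00030098, -0.00420305, -0.00199323, -0.00057458,
        0.00121279]), 'effort': array([ 3.02831477e-04, -4.16406941e+01, -2.77644664e+01, -4.31919887e-05,
        4.00090415e-03,  1.50174469e-05]), 'tcp_pos': array([ 0.20864238, -0.58834345,  0.23014495]), 'tool_rot': array([[ 3.34142477e-01, -9.42522408e-01, -5.60832923e-04],
       [-9.42520127e-01, -3.34142907e-01,  2.08033628e-03],
       [-2.14816191e-03, -1.66532401e-04, -9.99997679e-01]]), 'contact_force': array([ 0.95697628,  0.40364628, -0.01104619]), 'torque': array([-0.02655263,  0.02061051,  0.03376869]), 'opening': 0.08556008966607558} 0.0187
```

View pics/scene0.png

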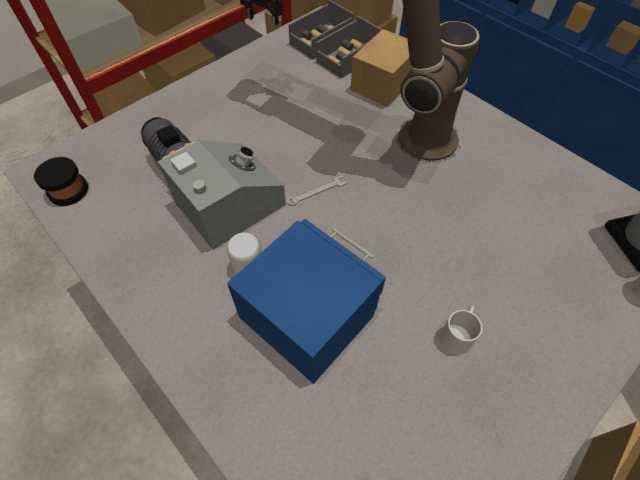

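View pics/top0.png

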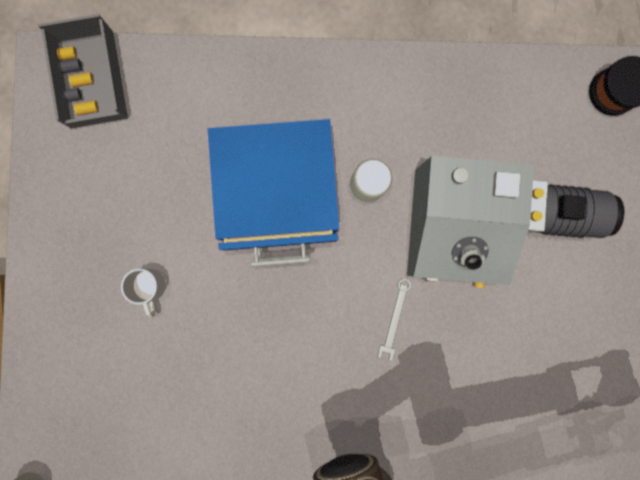

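The top view shows the handle at about (280,262), the neck mouth at about (473,260), the wrench at (395,320), the filter at (372,180) and the mug at (140,287). I'll zoom in to measure.

```bash
cat > h.py <<'E'
import numpy as np, cv2
from cell import r
def crop(img,x0,y0,x1,y1,f,name):
    c=cv2.resize(img[y0:y1,x0:x1,::-1],None,fx=f,fy=f,interpolation=cv2.INTER_CUBIC); cv2.imwrite("pics/"+name,c)
def proj(s,X):
    p=s["camera_matrix"]@(s["R"]@np.asarray(X,float)+s["t"]); return p[:2]/p[2]
def ray(s,u,v):
    d=s["R"].T@np.linalg.solve(s["camera_matrix"],[u,v,1.]); return -s["R"].T@s["t"],d
def atz(s,u,v,z):
    o,d=ray(s,u,v); return o+d*(z-o[2])/d[2]
def tri(obs):
    A=[];b=[]
    for s,u,v in obs:
        o,d=ray(s,u,v); d/=np.linalg.norm(d); P=np.eye(3)-np.outer(d,d); A.append(P);b.append(P@o)
    X=np.linalg.lstsq(np.vstack(A),np.hstack(b),rcond=None)[0]
    return X,[proj(s,X)-[u,v] for s,u,v in obs]
E
python3 - <<'E'
from h import *
a=r.snapshot("scene")["image"];b=r.snapshot("top")["image"]
crop(b,200,110,350,280,4,"t1.png");crop(b,405,150,535,290,4,"t2.png")
crop(a,220,200,400,300,4,"s1.png");crop(a,160,120,300,220,5,"s2.png")
E
```

```text
(no output)
```

View pics/t1.png

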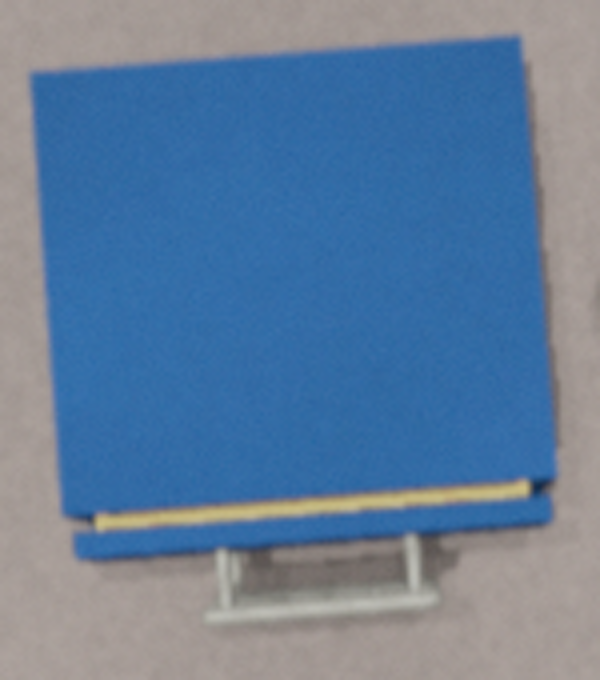

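View pics/t2.png

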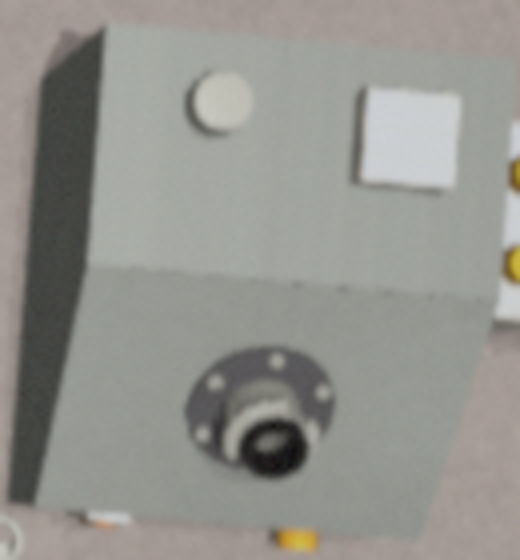

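View pics/s1.png

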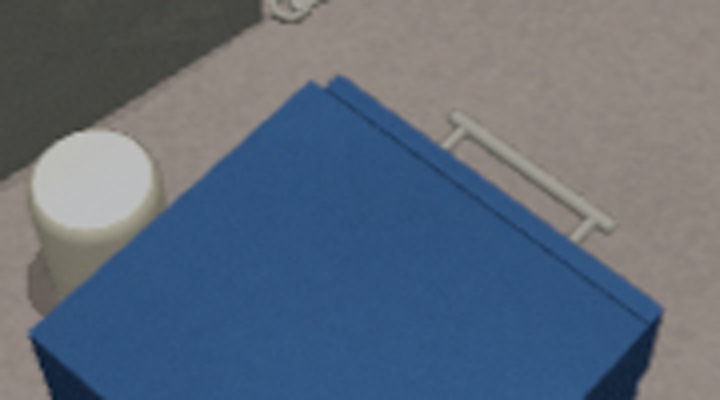

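View pics/s2.png

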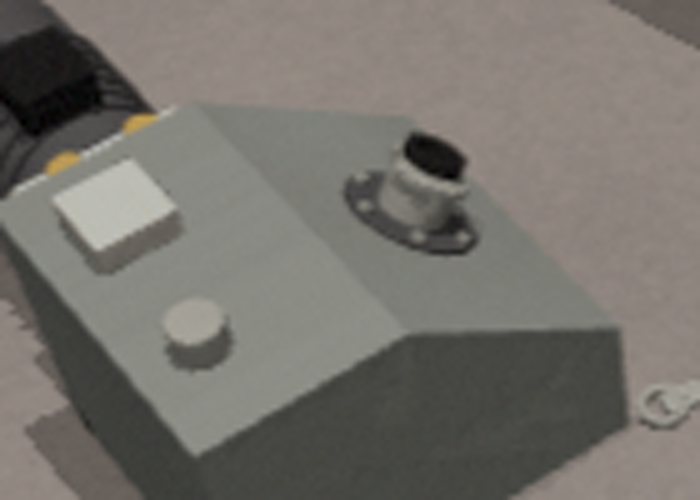

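```bash
cat > m.py <<'E'
from h import *
from scipy.optimize import least_squares
S=r.snapshot("scene");T=r.snapshot("top")
def t1(x,y): return (T,(x+.5)/4-.5+200,(y+.5)/4-.5+110)
def t2(x,y): return (T,(x+.5)/4-.5+405,(y+.5)/4-.5+150)
def s1(x,y): return (S,(x+.5)/4-.5+220,(y+.5)/4-.5+200)
def s2(x,y): return (S,(x+.5)/5-.5+160,(y+.5)/5-.5+120)
for n,o in dict(hL=[t1(205,617),s1(612,227)],hR=[t1(438,600),s1(452,116)],seal=[t2(274,448),s2(436,157)],flange=[t2(261,410),s2(411,212)],
  ridgeL=[t2(88,265),s2(405,332)],ridgeR=[t2(494,300),s2(190,102)],backL=[t2(106,25),s2(197,455)],slL=[t2(38,502),s2(617,327)],slR=[t2(420,538),s2(410,117)]).items():
    X,e=tri(o); print(n,X.round(4),np.round(e,1).tolist())
# unit fit: local coords x fwd, y left; top z .182; back edge x=b
E
python3 m.py
```

```text
hL [0.5591 0.2477 0.1559] [[-0.0, 0.0], [-0.0, -0.0]]
hR [0.5712 0.1224 0.1537] [[0.4, -0.4], [0.4, 0.0]]
seal [ 0.5727 -0.2254  0.1714] [[0.1, -0.1], [0.1, 0.0]]
flange [ 0.5937 -0.2276  0.1405] [[0.2, -0.2], [0.2, 0.0]]
ridgeL [ 0.6683 -0.1237  0.1846] [[0.6, -0.6], [0.7, 0.1]]
ridgeR [ 0.6542 -0.3387  0.1866] [[0.8, -0.9], [0.9, 0.1]]
backL [ 0.7952 -0.1315  0.1849] [[0.3, -0.3], [0.3, 0.0]]
slL [ 0.5403 -0.1147  0.0948] [[0.1, -0.1], [0.1, 0.0]]
slR [ 0.5238 -0.3312  0.0942] [[0.0, -0.0], [0.0, 0.0]]
```

```bash
cat >> h.py <<'E'
from scipy.spatial.transform import Rotation as Ro
def Rdown(yawdeg):
    c,s=np.cos(np.radians(yawdeg)),np.sin(np.radians(yawdeg)); return np.array([[c,s,0],[s,-c,0],[0,0,-1.]])
def plan(pt,Rt,n):
    s=r.get_state(); p=s["tcp_pos"];R=s["tool_rot"]
    w=Ro.from_matrix(R.T@Rt).as_rotvec()
    print("dist mm",np.linalg.norm(pt-p)*1e3,"rotvec deg",np.degrees(w).round(2))
    for i in range(n):
        Ri=R@Ro.from_rotvec(w*i/n).as_matrix()
        print(i,(Ri.T@(pt-p)/n*1e3).round(1).tolist(),np.degrees(w/n).round(2).tolist())
E
python3 - <<'E'
from h import *
plan(np.array([.563,.185,.28]),Rdown(5.5),16)
E
```

```text
dist mm 852.4275416142287 rotvec deg [-4.000e-02  4.000e-02 -7.597e+01]
0 [-38.2, -37.0, -3.0] [-0.0, 0.0, -4.75]
1 [-35.0, -40.1, -3.0] [-0.0, 0.0, -4.75]
2 [-31.5, -42.8, -3.0] [-0.0, 0.0, -4.75]
3 [-27.9, -45.3, -3.0] [-0.0, 0.0, -4.75]
4 [-24.1, -47.4, -3.1] [-0.0, 0.0, -4.75]
5 [-20.0, -49.3, -3.1] [-0.0, 0.0, -4.75]
6 [-15.9, -50.8, -3.1] [-0.0, 0.0, -4.75]
7 [-11.6, -51.9, -3.1] [-0.0, 0.0, -4.75]
8 [-7.3, -52.7, -3.1] [-0.0, 0.0, -4.75]
9 [-2.9, -53.1, -3.1] [-0.0, 0.0, -4.75]
10 [1.5, -53.2, -3.1] [-0.0, 0.0, -4.75]
11 [5.9, -52.9, -3.1] [-0.0, 0.0, -4.75]
12 [10.2, -52.2, -3.1] [-0.0, 0.0, -4.75]
13 [14.5, -51.2, -3.1] [-0.0, 0.0, -4.75]
14 [18.7, -49.8, -3.1] [-0.0, 0.0, -4.75]
15 [22.8, -48.1, -3.1] [-0.0, 0.0, -4.75]
```

```bash
python3 -m handwheel '[[30,[-38,-37,-8],[0,0,-5]],[30,[-35,-40,-8],[0,0,-5]],[30,[-31,-43,-8],[0,0,-5]],[30,[-28,-45,-8],[0,0,-5]],[30,[-24,-47,-8],[0,0,-5]],[30,[-20,-49,-8],[0,0,-5]],[30,[-16,-51,0],[0,0,-5]],[30,[-12,-52,0],[0,0,-5]],[30,[-7,-53,0],[0,0,-5]],[30,[-3,-53,0],[0,0,-5]],[30,[1,-53,0],[0,0,-5]],[30,[6,-53,0],[0,0,-5]]]' 40; python3 - <<'E'
from h import *
plan(np.array([.563,.185,.25]),Rdown(5.5),6)
E
```

```text
clock: 1.8
tcp_pos: [0.4589, 0.0144, 0.2824]
tool_rot: [[0.988, -0.156, 0.011], [-0.156, -0.988, -0.004], [0.011, 0.002, -1.0]]
contact_force: [1.0, -1.0, -0.2]
opening: 0.0259
dist mm 202.4602035878254 rotvec deg [  0.18  -0.62 -14.48]
0 [12.6, -30.8, 5.5] [0.03, -0.1, -2.41]
1 [13.9, -30.2, 5.5] [0.03, -0.1, -2.41]
2 [15.2, -29.6, 5.5] [0.03, -0.1, -2.41]
3 [16.5, -29.0, 5.5] [0.03, -0.1, -2.41]
4 [17.7, -28.2, 5.4] [0.03, -0.1, -2.41]
5 [18.9, -27.5, 5.4] [0.03, -0.1, -2.41]
```

```bash
python3 -m handwheel '[[30,[13,-31,5.5],[0,0,-2.4]],[30,[14,-30,5.5],[0,0,-2.4]],[30,[15,-30,5.5],[0,0,-2.4]],[30,[17,-29,5.5],[0,0,-2.4]],[30,[18,-28,5.5],[0,0,-2.4]],[30,[19,-28,5.5],[0,0,-2.4]],[30,[0,0,0],[0,0,0]]]'; python3 - <<'E'
from h import *
plan(np.array([.563,.185,.25]),Rdown(5.5),1)
T=r.snapshot("top");S=r.snapshot("scene")
crop(T["image"],200,110,350,280,4,"t3.png");crop(S["image"],260,140,400,260,5,"s3.png")
def t1(x,y): return (T,(x+.5)/4-.5+200,(y+.5)/4-.5+110)
print(atz(*t1(321,609),.154))
tip=r.get_state()["tcp_pos"]; print(proj(T,tip),proj(S,tip))
E
```

```text
clock: 2.68
tcp_pos: [0.5668, 0.1965, 0.2496]
tool_rot: [[0.994, 0.11, 0.013], [0.111, -0.994, -0.004], [0.013, 0.005, -1.0]]
contact_force: [-0.1, -0.3, 0.3]
opening: 0.0258
dist mm 12.090752607587678 rotvec deg [ 0.28 -0.75  0.85]
0 [-5.0, 11.0, -0.4] [0.28, -0.75, 0.85]
[0.56453126 0.18586883 0.154     ]
[273.46198059 260.97889613] [357.8024902  222.15002498]
```

View pics/s3.png

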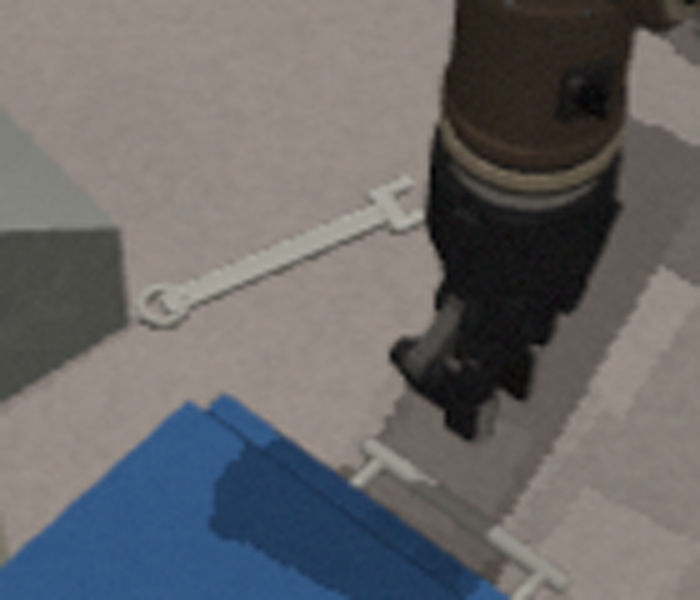

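View pics/t3.png

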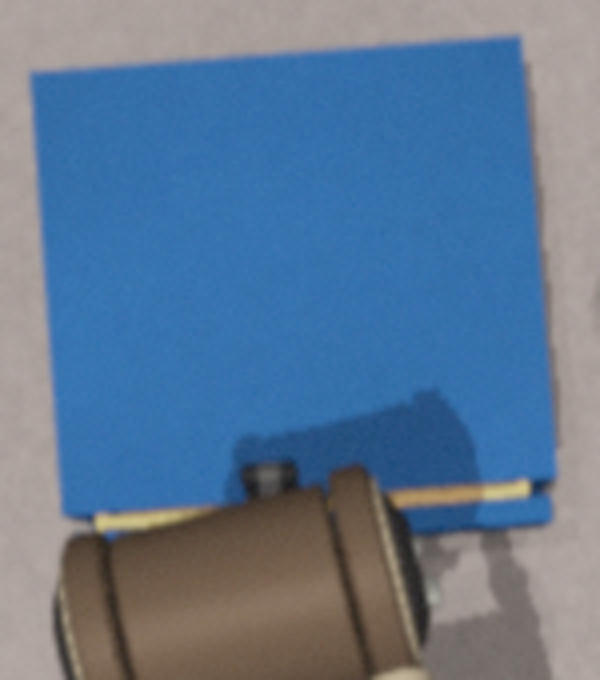

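```bash
python3 -m handwheel '[[30,[-2,10,20],[0.3,-0.7,0.8]],[30,[0,0,25],[0,0,0]],[30,[0,0,25],[0,0,0]],[30,[0,0,25],[0,0,0]],[30,[0,0,18],[0,0,0]],[30,[0,0,0],[0,0,0]]]' 40;  python3 - <<'E'
from h import *
plan(np.array([.5645,.1855,.134]),Rdown(5.5),1)
E
```

```text
clock: 3.52
tcp_pos: [0.5643, 0.1752, 0.1327]
tool_rot: [[0.996, 0.084, 0.001], [0.084, -0.996, -0.002], [0.001, 0.002, -1.0]]
contact_force: [0.2, 1.2, 2.8]
opening: 0.0257
dist mm 10.358331528738988 rotvec deg [ 0.1  -0.07 -0.7 ]
0 [1.0, -10.2, -1.4] [0.1, -0.07, -0.7]
```

```bash
python3 -m handwheel '[[0,[0,0,0],[0,0,0]],[0,[0,0,0],[0,0,0]],[0,[0,0,0],[0,0,0]],[0,[0,0,0],[0,0,0]]]' 40;  python3 -c "
from cell import r;print(r.get_state())"
```

```text
clock: 4.03
tcp_pos: [0.5645, 0.1746, 0.1326]
tool_rot: [[0.997, 0.083, 0.002], [0.083, -0.997, -0.001], [0.002, 0.001, -1.0]]
contact_force: [1.6, 1.4, 0.5]
opening: 0.0099
{'clock': 4.025, 'qpos': array([ 2.26892563e-01,  3.52701542e-01,  1.79227177e+00, -1.23605252e-03,
        9.94413382e-01,  1.44759413e-01]), 'qvel': array([-3.12717563e-04, -1.17235156e-03,  7.58720150e-06, -1.40856175e-03,
       -1.79855114e-03, -2.38824601e-03]), 'effort': array([ -0.61543515, -39.73847866, -23.68970811,  -0.12148913,
         0.22992921,   0.14838357]), 'tcp_pos': array([0.56450587, 0.17463305, 0.13264666]), 'tool_rot': array([[ 9.96570792e-01,  8.27102071e-02,  2.38289074e-03],
       [ 8.27116505e-02, -9.96573389e-01, -5.13482135e-04],
       [ 2.33225529e-03,  7.08814124e-04, -9.99997029e-01]]), 'contact_force': array([1.58327516, 1.4304945 , 0.50016579]), 'torque': array([ 0.12629954, -0.08066787,  0.13365736]), 'opening': 0.009895152988308656}
```

```bash
python3 -m handwheel '[[0,[-10,0,0],[0,0,0]],[0,[-20,0.2,0],[0,0,0]],[0,[-20,0.2,0],[0,0,0]],[0,[-20,0.2,0],[0,0,0]],[0,[-20,0.2,0],[0,0,0]],[0,[-20,0.2,0],[0,0,0]],[0,[-20,0.2,0],[0,0,0]],[0,[-20,0.2,0],[0,0,0]],[0,[-12,0,0],[0,0,0]],[0,[0,0,0],[0,0,0]]]'
```

```text
clock: 5.28
tcp_pos: [0.4017, 0.1583, 0.1327]
tool_rot: [[0.996, 0.086, 0.023], [0.086, -0.996, -0.001], [0.023, 0.003, -1.0]]
contact_force: [1.0, 2.2, -2.2]
opening: 0.0097
```

```bash
python3 -m handwheel '[[30,[0,0,0],[0,0,0]],[30,[0,0,0],[0,0,0]],[30,[0,0,0],[0,0,0]],[30,[0,0,-30],[0,-1.2,0]],[30,[0,0,-50],[0,0,0]],[100,[-5,30,-50],[0,0,0]],[100,[-5,50,-30],[0,0,0]],[100,[-5,50,0],[0,0,0]],[100,[-5,40,0],[0,0,0]],[100,[0,0,0],[0,0,0]]]';python3 - <<'E'
from h import *
T=r.snapshot("top");S=r.snapshot("scene")
crop(T["image"],200,110,400,310,3,"t4.png");crop(S["image"],240,160,440,310,4,"s4.png")
E
```

```text
clock: 6.52
tcp_pos: [0.3935, -0.0186, 0.299]
tool_rot: [[0.996, 0.087, -0.004], [0.087, -0.996, -0.009], [-0.005, 0.008, -1.0]]
contact_force: [0.4, 0.4, -0.2]
opening: 0.0852
```

View pics/s4.png

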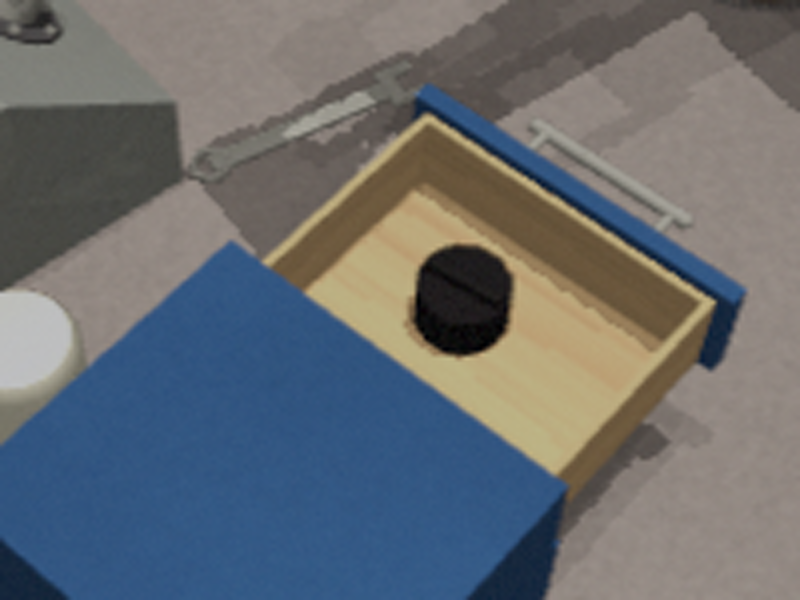

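View pics/t4.png

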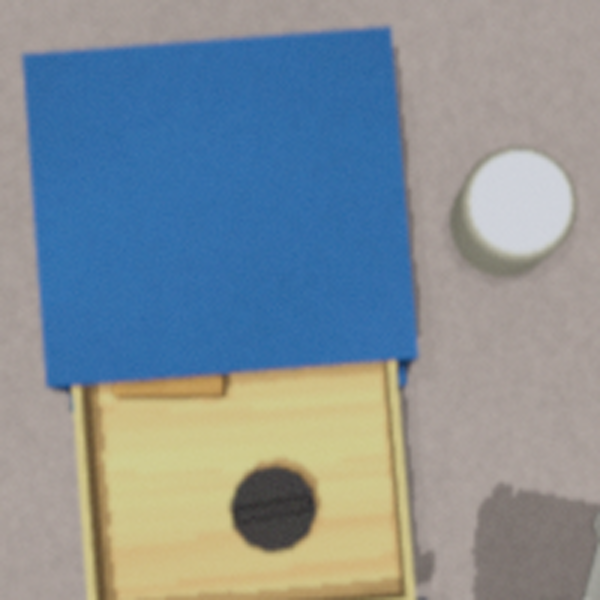

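The drawer is open. The cap stands at about (291,279) in the top view and (355,232) in the scene view. I'll enlarge it with more contrast.

```bash
python3 - <<'E'
from h import *
T=r.snapshot("top");S=r.snapshot("scene")
st=lambda im:np.clip(im.astype(float)*4-60,0,255).astype(np.uint8)
a=cv2.resize(st(T["image"])[250:310,262:322,::-1],None,fx=6,fy=6,interpolation=cv2.INTER_CUBIC)
b=cv2.resize(st(S["image"])[210:260,330:380,::-1],None,fx=7,fy=7,interpolation=cv2.INTER_CUBIC)
o=np.zeros((360,720,3),np.uint8);o[:,:360]=a;o[:350,365:715]=b;cv2.imwrite("pics/c1.png",o)
for s,n in((T,"t"),(S,"s")):
    g=s["image"].max(2)<75
    k,l,stt,c=cv2.connectedComponentsWithStats(g.astype(np.uint8))
    for i in range(1,k):
        if 300<stt[i,4]<3000: print(n,stt[i],c[i])
E
```

```text
t [  41   17   60  106 1998] [66.28528529 57.08308308]
t [  66   21   61  107 1026] [110.19493177  82.68615984]
t [ 589   56   51   60 2143] [617.86840877  86.21371909]
t [ 408  160   22  115 1122] [418.30926916 211.76024955]
t [ 542  185   82   53 1842] [579.22638436 211.21281216]
t [278 267  26  26 522] [290.68390805 279.09770115]
t [ 363  319   97  108 1975] [398.58987342 363.84911392]
t [321 460  62  20 588] [345.68367347 472.29081633]
s [  8   0  43  66 514] [28.61089494 28.79766537]
s [ 200   21   62   39 1140] [229.66929825  39.15701754]
s [141 117  49  45 990] [161.44040404 138.69090909]
s [  34  157   54   49 1610] [ 60.13478261 179.18136646]
s [ 604  213   36   60 1214] [626.65485997 236.84678748]
s [343 222  25  27 536] [355.13432836 234.73507463]
s [ 574  424   61   56 1793] [603.96207474 454.89012828]
```

View pics/c1.png

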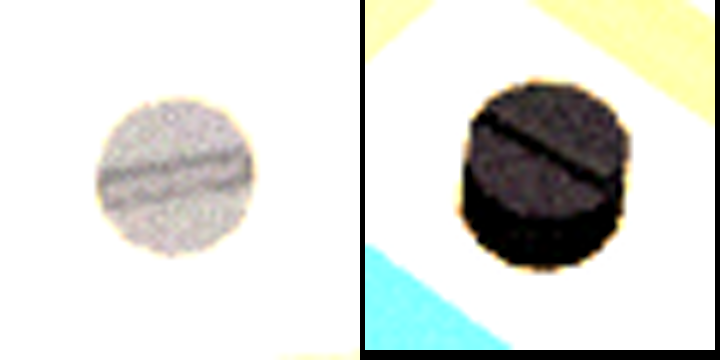

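```bash
python3 - <<'E'
from h import *
from scipy.optimize import least_squares
T=r.snapshot("top");S=r.snapshot("scene")
def t(x,y): return (T,(x+.5)/6-.5+262,(y+.5)/6-.5+250)
p=atz(*t(105,177),.15)-atz(*t(248,154),.15); q=atz(*t(113,209),.149)-atz(*t(250,183),.149)
for d in(p,q): print("bar yaw",np.degrees(np.arctan2(d[1],d[0])))
yaw=np.arctan2(p[1]+q[1],p[0]+q[0])
a=np.radians(15+30*np.arange(12)); rv=.031/np.cos(np.radians(15))
def model(c):
    pts=[[c[0]+rv*np.cos(k+yaw),c[1]+rv*np.sin(k+yaw),z] for k in a for z in(.105+c[2],.141+c[2])]
    e=[.028*np.array([np.cos(yaw),np.sin(yaw)])*s1+.0055*np.array([-np.sin(yaw),np.cos(yaw)])*s2 for s1 in(1,-1) for s2 in(1,-1)]
    pts+=[[c[0]+v[0],c[1]+v[1],.149+c[2]] for v in e]
    return np.array(pts)
def cen(s,c):
    h=cv2.convexHull(np.array([proj(s,X) for X in model(c)],np.float32)); m=cv2.moments(h); return np.array([m["m10"],m["m01"]])/m["m00"],m["m00"]
obs={}
for n,s,roi in(("t",T,(270,258,312,300)),("s",S,(335,214,375,257))):
    g=s["image"].max(2)[roi[1]:roi[3],roi[0]:roi[2]].astype(float)
    w=np.clip((130-g)/(130-60),0,1)
    k,l,stt,_=cv2.connectedComponentsWithStats((w>.2).astype(np.uint8)); i=1+np.argmax(stt[1:,4]); w=w*(l==i)
    yy,xx=np.mgrid[roi[1]:roi[3],roi[0]:roi[2]]; obs[n]=np.array([(w*xx).sum(),(w*yy).sum()])/w.sum(); print(n,obs[n],w.sum())
f=lambda c:np.r_[cen(T,c)[0]-obs["t"],cen(S,c)[0]-obs["s"]]
for c0 in([.52,.16,0],):
    o=least_squares(f,c0,x_scale=.01,diff_step=1e-4); print(o.x,o.fun,cen(T,o.x)[1],cen(S,o.x)[1])
o=least_squares(lambda c:cen(T,[c[0],c[1],0])[0]-obs["t"],[.52,.16],diff_step=1e-4);print("top only",o.x)
E
```

```text
bar yaw 100.12407683891144
bar yaw 101.71788321774766
t [290.8034394  279.04249154] 527.5
s [355.15409734 234.58233556] 551.2285714285715
[0.52822172 0.16163485 0.00304569] [ 0.16288152 -0.14021153  0.25235503  0.01361971] 667.4625690444373 578.820210473612
top only [0.52782233 0.16204795]
```

```bash
python3 - <<'E'
from h import *
T=r.snapshot("top")
print(T["image"][275,270:312].tolist()); print(T["image"][262:298,291].max(1).tolist())
s=r.get_state();print(s["clock"])
E
```

```text
[[209, 203, 145], [208, 201, 142], [207, 200, 140], [207, 200, 142], [207, 200, 142], [206, 199, 139], [199, 192, 136], [166, 160, 112], [107, 102, 77], [73, 74, 69], [70, 69, 68], [66, 66, 63], [68, 66, 65], [66, 67, 63], [66, 63, 63], [69, 67, 65], [67, 65, 63], [64, 60, 60], [62, 62, 59], [67, 63, 63], [65, 65, 64], [66, 65, 63], [61, 61, 60], [65, 66, 63], [65, 65, 61], [64, 63, 62], [56, 56, 54], [59, 56, 53], [54, 51, 52], [56, 55, 53], [55, 55, 55], [53, 52, 54], [56, 54, 53], [64, 59, 55], [107, 89, 66], [162, 138, 94], [190, 171, 118], [204, 193, 135], [208, 199, 142], [209, 199, 142], [208, 198, 140], [209, 199, 142]]
[200, 188, 167, 128, 80, 67, 63, 65, 67, 68, 67, 67, 68, 66, 59, 55, 59, 62, 61, 59, 58, 62, 67, 68, 67, 66, 67, 64, 70, 70, 79, 122, 177, 202, 208, 209]
6.875
```

```bash
python3 - <<'E'
from h import *
plan(np.array([.528,.162,.25]),Rdown(11),6)
E
```

```text
dist mm 227.89670143590374 rotvec deg [ 0.4   0.36 -5.63]
0 [25.1, -27.4, 7.7] [0.07, 0.06, -0.94]
1 [25.6, -27.0, 7.8] [0.07, 0.06, -0.94]
2 [26.0, -26.5, 7.8] [0.07, 0.06, -0.94]
3 [26.4, -26.1, 7.9] [0.07, 0.06, -0.94]
4 [26.9, -25.7, 7.9] [0.07, 0.06, -0.94]
5 [27.3, -25.2, 8.0] [0.07, 0.06, -0.94]
```

```bash
python3 -m handwheel '[[100,[25,-27,8],[0,0,-1]],[100,[26,-27,8],[0,0,-1]],[100,[26,-27,8],[0.2,0.2,-1]],[100,[26,-26,8],[0.2,0.2,-1]],[100,[27,-26,8],[0,0,-1]],[100,[20,-20,8],[0,0,-0.6]],[100,[0,0,0],[0,0,0]]]' 80; python3 - <<'E'
from h import *
plan(np.array([.528,.162,.20]),Rdown(11),1)
E
```

```text
clock: 7.75
tcp_pos: [0.5233, 0.1684, 0.2463]
tool_rot: [[0.979, 0.204, -0.0], [0.204, -0.979, -0.001], [-0.0, 0.001, -1.0]]
contact_force: [-0.2, -0.4, 0.5]
opening: 0.0851
dist mm 46.95935303990278 rotvec deg [0.07 0.02 0.76]
0 [3.3, 7.1, 46.3] [0.07, 0.02, 0.76]
```

```bash
python3 -m handwheel '[[100,[3.3,7.1,20],[0,0,0.8]],[100,[0,0,26],[0,0,0]],[100,[0,0,0],[0,0,0]],[100,[0,0,0],[0,0,0]]]' 80; python3 - <<'E'
from h import *
plan(np.array([.528,.162,.106]),Rdown(11),1)
E
```

```text
clock: 8.25
tcp_pos: [0.5267, 0.1621, 0.2009]
tool_rot: [[0.981, 0.193, -0.0], [0.193, -0.981, -0.003], [-0.001, 0.003, -1.0]]
contact_force: [0.6, -0.0, 0.1]
opening: 0.0855
dist mm 94.95396367184074 rotvec deg [0.16 0.04 0.14]
0 [1.3, 0.1, 94.9] [0.16, 0.04, 0.14]
```

```bash
python3 -m handwheel '[[100,[1.3,0,25],[0,0,0]],[100,[0,0,25],[0,0,0]],[100,[0,0,25],[0,0,0]],[100,[0,0,18],[0,0,0]],[100,[0,0,0],[0,0,0]]]' 80; python3 - <<'E'
from h import *
plan(np.array([.528,.162,.106]),Rdown(11),1)
E
```

```text
clock: 8.88
tcp_pos: [0.5335, 0.1628, 0.1138]
tool_rot: [[0.981, 0.193, 0.013], [0.193, -0.981, -0.0], [0.013, 0.003, -1.0]]
contact_force: [0.2, -0.3, -0.6]
opening: 0.0852
dist mm 9.569868253046252 rotvec deg [ 0.17 -0.74  0.14]
0 [-5.7, -0.3, 7.7] [0.17, -0.74, 0.14]
```

```bash
python3 -m handwheel '[[100,[-5.5,0,7],[0,-0.7,0]],[100,[0,0,0],[0,0,0]]]' 80; python3 - <<'E'
from h import *
plan(np.array([.528,.162,.106]),Rdown(11),1)
E
```

```text
clock: 9.12
tcp_pos: [0.5306, 0.1622, 0.1092]
tool_rot: [[0.981, 0.193, 0.006], [0.193, -0.981, -0.002], [0.006, 0.003, -1.0]]
contact_force: [0.8, 0.0, -0.0]
opening: 0.0856
dist mm 4.142157848012968 rotvec deg [ 0.16 -0.32  0.13]
0 [-2.6, -0.3, 3.2] [0.16, -0.32, 0.13]
```

```bash
python3 -m handwheel '[[100,[-3,-0.3,3],[0.2,-0.4,0]],[70,[0,0,0],[0,0,0]],[50,[0,0,0],[0,0,0]],[0,[0,0,0],[0,0,0]],[0,[0,0,0],[0,0,0]],[0,[0,0,0],[0,0,0]]]' 80; python3 - <<'E'
from h import *
s=r.get_state();print(s);plan(np.array([.528,.162,.106]),Rdown(11),1)
T=r.snapshot("top");S=r.snapshot("scene")
crop(S["image"],290,170,430,275,5,"s5.png")
E
```

```text
clock: 9.88
tcp_pos: [0.5299, 0.1625, 0.1091]
tool_rot: [[0.981, 0.193, 0.004], [0.193, -0.981, 0.002], [0.004, -0.001, -1.0]]
contact_force: [0.7, -0.1, 2.0]
opening: 0.0606
{'clock': 9.875, 'qpos': array([2.18398604e-01, 3.21136890e-01, 1.89348866e+00, 1.09296512e-03,
       9.22734828e-01, 2.32869961e-02]), 'qvel': array([-0.00018796, -0.00079891, -0.00104499, -0.00029625, -0.00218909,
       -0.00212047]), 'effort': array([ 6.21610461e-02, -3.65225387e+01, -2.22435236e+01,  1.89733302e-02,
        2.84403458e-02, -1.55903694e-03]), 'tcp_pos': array([0.52993742, 0.16245521, 0.10906101]), 'tool_rot': array([[ 9.81145078e-01,  1.93232470e-01,  3.94320608e-03],
       [ 1.93226831e-01, -9.81152520e-01,  1.76772417e-03],
       [ 4.21046829e-03, -9.72460659e-04, -9.99990663e-01]]), 'contact_force': array([ 0.74386346, -0.0549974 ,  2.01707286]), 'torque': array([-0.05300412,  0.02145511,  0.03689899]), 'opening': 0.06057204105573519}
dist mm 3.6511070933399097 rotvec deg [-0.06 -0.24  0.14]
0 [-2.0, 0.1, 3.1] [-0.06, -0.24, 0.14]
```

View pics/s5.png

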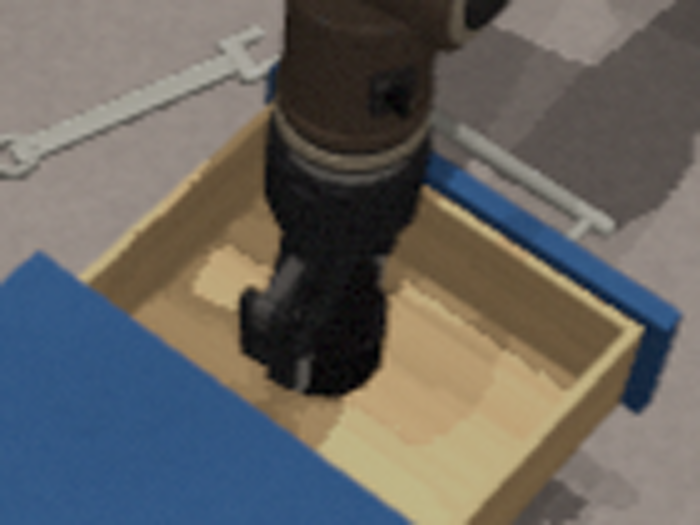

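```bash
python3 -m handwheel '[[0,[0,0,-10],[0,0,0]],[0,[0,0,-25],[0,0,0]],[0,[0,0,-30],[0,0,0]],[0,[0,0,-30],[0,0,0]],[0,[0,0,-30],[0,0,0]],[0,[0,0,-30],[0,0,0]],[0,[0,0,0],[0,0,0]]]' 80; python3 - <<'E'
from h import *
T=r.snapshot("top");S=r.snapshot("scene")
yaw=np.radians(-3.9); c,s=np.cos(yaw),np.sin(yaw)
Yn=np.array([-s,c,0]); fx=np.array([c,s,0]); a=-fx*np.sin(np.radians(35))+np.array([0,0,np.cos(np.radians(35))]); Xn=np.cross(Yn,a)
print(Xn,Yn,a)
foot=np.array([.5953,-.2273,.1355])
for nm,s_,(x0,y0,w) ,f in(("t",T,(450,235,50),10),("s",S,(225,140,35),14)):
    im=cv2.resize(s_["image"][y0:y0+w,x0:x0+w,::-1],None,fx=f,fy=f,interpolation=cv2.INTER_CUBIC)
    def circ(rad,z,col):
        P=[proj(s_,foot+a*z+rad*(np.cos(t)*Xn+np.sin(t)*Yn)) for t in np.linspace(0,2*np.pi,80)]
        P=((np.array(P)-[x0,y0]+.5)*f-.5).astype(np.int32); cv2.polylines(im,[P],True,col,1)
    circ(.018,.044,(0,0,255));circ(.0205,.036,(0,255,255));circ(.025,.034,(0,255,0));circ(.025,.029,(255,255,0))
    cv2.imwrite(f"pics/n_{nm}.png",im)
E
```

```text
clock: 10.85
tcp_pos: [0.5254, 0.1615, 0.2667]
tool_rot: [[0.981, 0.193, -0.006], [0.193, -0.981, -0.0], [-0.006, -0.001, -1.0]]
contact_force: [0.5, -0.3, -0.8]
opening: 0.0605
[ 0.81725512 -0.05571486  0.57357644] [0.06801529 0.99768428 0.        ] [-0.57224819  0.03901197  0.81915204]
```

View pics/n_t.png

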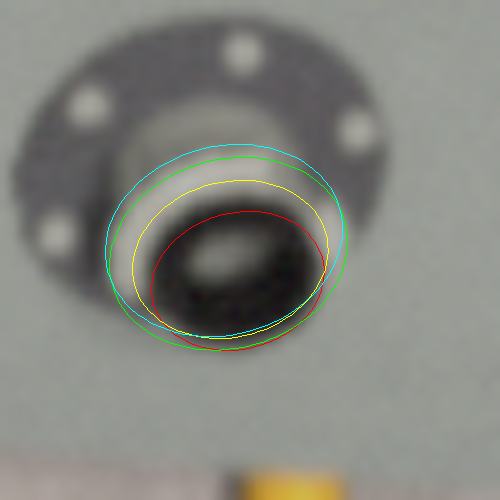

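View pics/n_s.png

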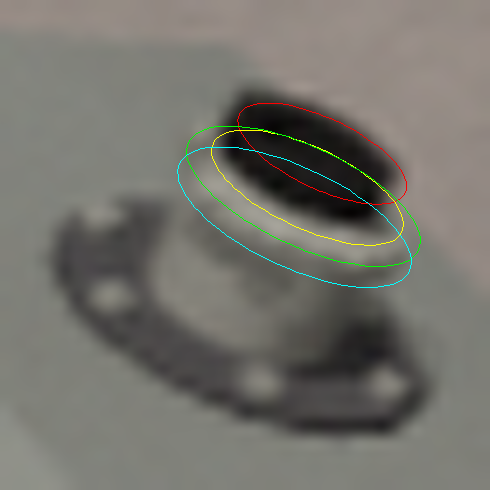

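```bash
cat > nk.py <<'E'
from h import *
from scipy.optimize import least_squares
yaw=np.radians(-3.9)
def frame(yaw):
    c,s=np.cos(yaw),np.sin(yaw); Y=np.array([-s,c,0]); a=-np.array([c,s,0])*np.sin(np.radians(35))+np.array([0,0,np.cos(np.radians(35))]); return np.cross(Y,a),Y,a
Xn,Yn,a=frame(yaw)
def hullc(s,foot,rings):
    P=[proj(s,foot+a*z+rad*(np.cos(t)*Xn+np.sin(t)*Yn)) for rad,z in rings for t in np.linspace(0,2*np.pi,80)]
    m=cv2.moments(cv2.convexHull(np.array(P,np.float32))); return np.array([m["m10"],m["m01"]])/m["m00"],m["m00"]
E
python3 - <<'E'
from nk import *
T=r.snapshot("top");S=r.snapshot("scene"); obs={}
def darkc(s,roi,lo,hi):
    g=s["image"].max(2)[roi[1]:roi[3],roi[0]:roi[2]].astype(float)
    w=np.clip((hi-g)/(hi-lo),0,1)
    cnt,_=cv2.findContours((w>.5).astype(np.uint8),cv2.RETR_EXTERNAL,cv2.CHAIN_APPROX_NONE)
    ct=max(cnt,key=cv2.contourArea); fill=np.zeros(g.shape,np.uint8); cv2.drawContours(fill,[ct],-1,1,-1)
    w=np.maximum(np.where(cv2.dilate(fill,np.ones((3,3)))>0,w,0),cv2.erode(fill,np.ones((3,3))))
    yy,xx=np.mgrid[roi[1]:roi[3],roi[0]:roi[2]]; return np.array([(w*xx).sum(),(w*yy).sum()])/w.sum(),w.sum()
foot0=np.array([.5953,-.2273,.1355])
rings=[(.018,.036),(.018,.044)]
for hi in(90,110):
  for s,roi,n in((T,(462,250,485,272),"t"),(S,(236,142,258,160),"s")):
    obs[n]=darkc(s,roi,30,hi); print(n,hi,obs[n],hullc(s,foot0,rings))
  f=lambda p:np.r_[hullc(T,p,rings)[0]-obs["t"][0],hullc(S,p,rings)[0]-obs["s"][0]]
  o=least_squares(f,foot0,diff_step=1e-3); print(o.x,o.fun)
  # plane z constraint: z = .1355 + ... top camera only, on slope plane
  g=lambda p:hullc(T,[p[0],p[1],.182-.7*(.6615-p[0])],rings)[0]-obs["t"][0]
  o=least_squares(g,foot0[:2],diff_step=1e-3); print("top+plane",o.x,.182-.7*(.6615-o.x[0]))
E
```

```text
t 90 (array([472.92629503, 261.63552372]), np.float64(160.55)) (array([472.97679422, 261.5956716 ]), 225.79565698094666)
s 90 (array([246.33181927, 151.00765001]), np.float64(69.71666666666667)) (array([247.03117733, 151.72678335]), 86.50754638097715)
[ 0.59580988 -0.2267649   0.13885733] [ 0.26764039 -0.28780116  0.51533479  0.05193071]
top+plane [ 0.59521251 -0.22716292] 0.13559875606226787
t 110 (array([472.89503995, 261.69239076]), np.float64(173.63750000000002)) (array([472.97679422, 261.5956716 ]), 225.79565698094666)
s 110 (array([246.36582087, 150.98370022]), np.float64(74.3875)) (array([247.03117733, 151.72678335]), 86.50754638097715)
[ 0.59569985 -0.22668931  0.138927  ] [ 0.27298918 -0.29355566  0.52564284  0.05292033]
top+plane [ 0.59509089 -0.22712176] 0.13551362158911018
```

```bash
cat >> nk.py <<'E'
FOOT=np.array([.5951,-.2271,.1355])
def tgt(h,ang,dx=0,dy=0,foot=FOOT):
    t=np.radians(ang); x=np.cos(t)*Xn+np.sin(t)*Yn; z=-a
    return foot+a*(h-.018)+dx*Xn+dy*Yn, np.column_stack([x,np.cross(z,x),z])
def where(foot=FOOT):
    s=r.get_state(); R=s["tool_rot"]; c=s["tcp_pos"]-R[:,2]*.018-foot
    x=R[:,0]; print("cap in neck frame mm",(1e3*np.array([c@Xn,c@Yn,c@a])).round(2),"ang",round(np.degrees(np.arctan2(x@Yn,x@Xn)),2),"tilt xy deg",np.degrees([np.arcsin(-R[:,2]@Xn),np.arcsin(-R[:,2]@Yn)]).round(2))
    F=s["contact_force"];M=s["torque"]; print("F neck",[round(float(F@v),1) for v in(Xn,Yn,a)],"M",[round(float(M@v),2) for v in(Xn,Yn,a)],"open",round(s["opening"],4),"t",s["clock"])
E
python3 - <<'E'
from nk import *
p,R=tgt(.13,60); print(p); plan(p,R,12)
E
```

```text
[ 0.5310082  -0.22273066  0.22724503]
dist mm 385.1333716199029 rotvec deg [-22.25  29.28 -43.39]
0 [-5.4, 31.5, 2.9] [-1.85, 2.44, -3.62]
1 [-7.5, 31.0, 3.7] [-1.85, 2.44, -3.62]
2 [-9.6, 30.3, 4.3] [-1.85, 2.44, -3.62]
3 [-11.7, 29.5, 4.8] [-1.85, 2.44, -3.62]
4 [-13.8, 28.5, 5.2] [-1.85, 2.44, -3.62]
5 [-15.8, 27.4, 5.5] [-1.85, 2.44, -3.62]
6 [-17.7, 26.2, 5.6] [-1.85, 2.44, -3.62]
7 [-19.5, 24.8, 5.7] [-1.85, 2.44, -3.62]
8 [-21.3, 23.3, 5.6] [-1.85, 2.44, -3.62]
9 [-23.0, 21.8, 5.4] [-1.85, 2.44, -3.62]
10 [-24.5, 20.1, 5.0] [-1.85, 2.44, -3.62]
11 [-25.9, 18.4, 4.6] [-1.85, 2.44, -3.62]
```

```bash
python3 -m handwheel '[[0,[-5,31,-4],[-1.9,2.4,-3.6]],[0,[-7,31,-4],[-1.9,2.4,-3.6]],[0,[-10,30,0],[-1.9,2.4,-3.6]],[0,[-12,29,0],[-1.9,2.4,-3.6]],[0,[-14,28,2],[-1.9,2.4,-3.6]],[0,[-16,27,2],[-1.9,2.4,-3.6]],[0,[-18,26,3],[-1.9,2.4,-3.6]],[0,[-19,25,3],[-1.9,2.4,-3.6]],[0,[-21,23,3],[-1.9,2.4,-3.6]],[0,[-18,16,3],[-1.9,2.4,-3.6]],[0,[0,0,0],[0,0,0]]]' 80; python3 - <<'E'
from nk import *
where(); p,R=tgt(.10,60); plan(p,R,3)
E
```

```text
clock: 12.42
tcp_pos: [0.5113, -0.1533, 0.25]
tool_rot: [[0.59, 0.663, 0.46], [0.769, -0.635, -0.071], [0.245, 0.396, -0.885]]
contact_force: [0.9, 0.6, -1.6]
opening: 0.0609
cap in neck frame mm [ -4.66  68.6  162.44] ang 54.3 tilt xy deg [7.31 2.27]
F neck [-0.2, 0.7, -1.9] M [0.03, 0.33, -0.01] open 0.0609 t 12.425
dist mm 92.60417851312685 rotvec deg [-4.9   5.89 -5.93]
0 [-14.7, 16.8, 21.3] [-1.63, 1.96, -1.98]
1 [-16.0, 15.7, 21.2] [-1.63, 1.96, -1.98]
2 [-17.2, 14.5, 21.1] [-1.63, 1.96, -1.98]
```

```bash
python3 -m handwheel '[[0,[-15,17,16],[-1.6,2,-2]],[0,[-16,16,16],[-1.6,2,-2]],[0,[-17,14,16],[-1.6,2,-2]],[0,[0,0,0],[0,0,0]],[0,[0,0,0],[0,0,0]]]' 80; python3 - <<'E'
from nk import *
where(); p,R=tgt(.07,60); plan(p,R,3)
E
```

```text
clock: 13.05
tcp_pos: [0.5399, -0.2182, 0.2102]
tool_rot: [[0.464, 0.681, 0.567], [0.836, -0.549, -0.025], [0.294, 0.485, -0.824]]
contact_force: [-0.2, -1.1, -0.9]
opening: 0.0607
cap in neck frame mm [ -2.65   4.89 111.14] ang 59.92 tilt xy deg [ 0.46 -0.76]
F neck [-0.6, -1.1, -0.7] M [0.02, 0.29, 0.02] open 0.0607 t 13.05
dist mm 41.54891386852418 rotvec deg [-0.77 -0.43 -0.08]
0 [-1.1, 1.8, 13.7] [-0.26, -0.14, -0.03]
1 [-1.1, 1.8, 13.7] [-0.26, -0.14, -0.03]
2 [-1.0, 1.7, 13.7] [-0.26, -0.14, -0.03]
```

```bash
python3 -m handwheel '[[0,[-1,2,14],[-0.3,-0.2,0]],[0,[-1,2,14],[-0.3,-0.2,0]],[0,[-1,1.5,13],[-0.3,-0.1,0]],[0,[0,0,0],[0,0,0]],[0,[0,0,0],[0,0,0]]]' 80; python3 - <<'E'
from nk import *
where(); p,R=tgt(.06,60); plan(p,R,1)
T=r.snapshot("top");S=r.snapshot("scene")
crop(S["image"],200,90,290,180,6,"s6.png");crop(T["image"],420,210,520,310,5,"t6.png")
E
```

```text
clock: 13.68
tcp_pos: [0.5684, -0.2222, 0.1767]
tool_rot: [[0.466, 0.673, 0.574], [0.837, -0.546, -0.04], [0.286, 0.498, -0.818]]
contact_force: [-0.4, -0.4, -0.7]
opening: 0.0608
cap in neck frame mm [ 1.47  3.04 67.23] ang 60.08 tilt xy deg [-0.09  0.03]
F neck [-0.7, -0.4, -0.3] M [0.01, 0.39, 0.01] open 0.0608 t 13.675
dist mm 7.982248660694011 rotvec deg [ 0.1  -0.02  0.08]
0 [-3.4, 0.2, 7.2] [0.1, -0.02, 0.08]
```

View pics/s6.png

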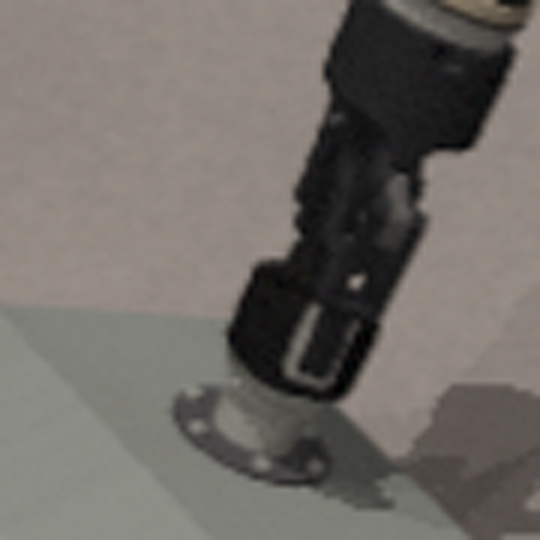

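View pics/t6.png

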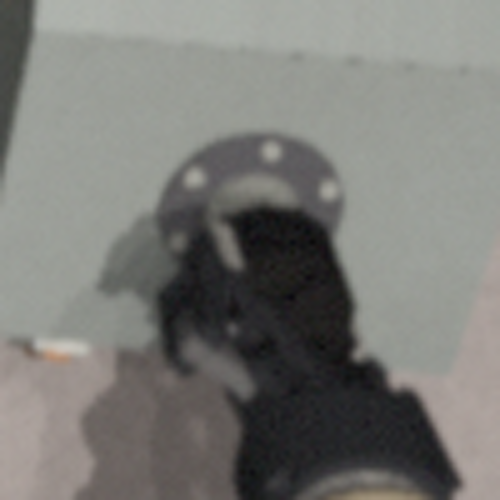

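```bash
cat > ov.py <<'E'
from nk import *
import sys
def ov(tag,foot=FOOT):
    s0=r.get_state(); p=s0["tcp_pos"];R=s0["tool_rot"]; ax=-R[:,2]; cc=p+ax*.018
    for nm,(x0,y0,w),f in(("top",(445,225,60),10),("scene",(220,125,50),12)):
        s_=r.snapshot(nm)
        im=np.clip(s_["image"].astype(float)*1.6,0,255).astype(np.uint8)
        im=cv2.resize(im[y0:y0+w,x0:x0+w,::-1],None,fx=f,fy=f,interpolation=cv2.INTER_CUBIC)
        def ln(P,col,closed=True):
            P=((np.array([proj(s_,q) for q in P])-[x0,y0]+.5)*f-.5).astype(np.int32); cv2.polylines(im,[P],closed,col,1)
        tt=np.linspace(0,2*np.pi,60)
        for z,c in((-.022,(0,0,255)),(.014,(0,128,255))):
            ln([cc+ax*z+.0315*(np.cos(t)*R[:,0]+np.sin(t)*R[:,1]) for t in tt],c)
        b=R[:,1]
        ln([cc+ax*.022+.028*b+.0055*R[:,0],cc+ax*.022-.028*b+.0055*R[:,0],cc+ax*.022-.028*b-.0055*R[:,0],cc+ax*.022+.028*b-.0055*R[:,0]],(255,0,255))
        for rad,z,c in((.025,.034,(0,255,0)),(.0205,0,(255,255,0))):
            ln([foot+a*z+rad*(np.cos(t)*Xn+np.sin(t)*Yn) for t in tt],c)
        cv2.imwrite(f"pics/{tag}_{nm}.png",im)
ov(sys.argv[1])
E
python3 ov.py o1
```

```text
(no output)
```

View pics/o1_scene.png

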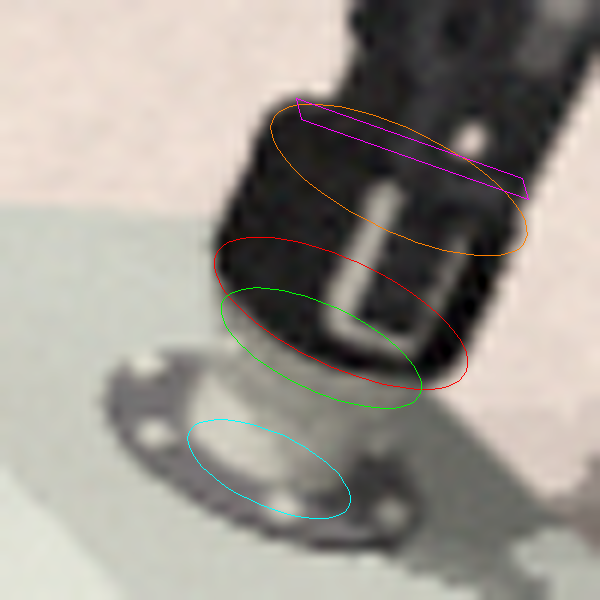

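View pics/o1_top.png

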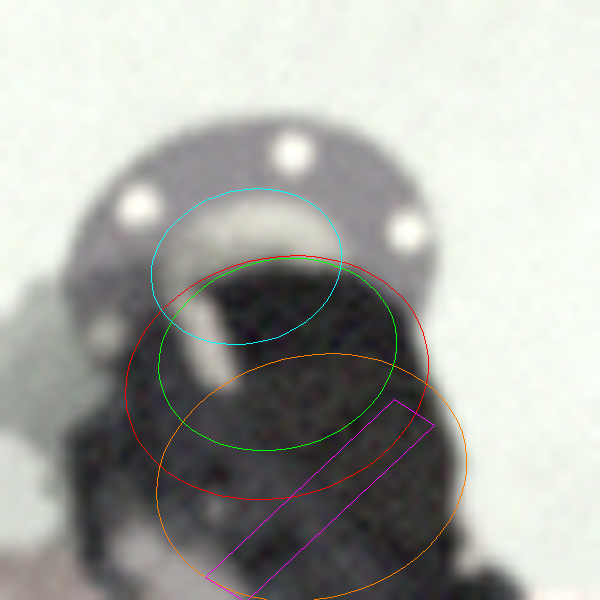

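```bash
python3 - <<'E'
from nk import *
from scipy.ndimage import map_coordinates
s0=r.get_state(); p=s0["tcp_pos"];R=s0["tool_rot"]; ax=-R[:,2]; cc=p+ax*.018
a12=np.radians(15+30*np.arange(12)); rv=.031/np.cos(np.radians(15))
pts=[cc+ax*z+rv*(np.cos(k)*R[:,0]+np.sin(k)*R[:,1]) for k in a12 for z in(-.022,.014)]
for nm in("top","scene"):
    s_=r.snapshot(nm); g=s_["image"].max(2).astype(float)
    H=cv2.convexHull(np.array([proj(s_,q) for q in pts],np.float32))[:,0]; c=H.mean(0)
    A=[];B=[]
    for i in range(len(H)):
        q0,q1=H[i],H[(i+1)%len(H)]; n=np.array([q1[1]-q0[1],-(q1[0]-q0[0])]); 
        if np.linalg.norm(n)<1.5: continue
        n/=np.linalg.norm(n); n*=np.sign(n@((q0+q1)/2-c))
        for f in(.25,.5,.75):
            m=q0+f*(q1-q0); d=np.arange(-4,4.01,.1); v=map_coordinates(g,[m[1]+n[1]*d,m[0]+n[0]*d],order=1)
            hi,lo=v[-15:].mean(),v[:25].mean()
            if hi-lo<45 or lo>60: continue
            k=np.where(v>(hi+lo)/2)[0][0]; print(nm,m.round(1),n.round(2),"edge off",round(d[k],1),round(lo),round(hi)); A.append(n);B.append(d[k])
    if len(A)>2: 
        A=np.c_[np.array(A),np.ones(len(A))] if len(A)>5 else np.array(A); print(nm,"offset",np.linalg.lstsq(A,np.array(B),rcond=None)[0])
E
```

```text
top [491.2 272.1] [0.96 0.29] edge off -0.6 37 155
top [490.7 273.7] [0.96 0.29] edge off -0.4 34 155
top [490.2 275.3] [0.96 0.29] edge off 0.3 34 152
top [467.  283.1] [-0.53  0.85] edge off -1.1 44 99
top [465.5 282.2] [-0.53  0.85] edge off -1.2 52 102
top [461.9 278.8] [-0.92  0.39] edge off 0.4 56 103
top [461.3 277.4] [-0.92  0.39] edge off 1.0 49 95
top [458.3 259.6] [-0.97 -0.25] edge off 1.8 33 94
top [466. 252.] [-0.33 -0.94] edge off 0.0 36 109
top [467.9 251.4] [-0.33 -0.94] edge off 0.1 27 124
top [469.9 250.7] [-0.33 -0.94] edge off 0.1 29 130
top [473.8 250.2] [ 0.09 -1.  ] edge off -0.2 25 134
top [475.7 250.4] [ 0.09 -1.  ] edge off -0.5 29 129
top [477.7 250.5] [ 0.09 -1.  ] edge off -0.6 31 111
top [481.2 251.7] [ 0.55 -0.84] edge off -0.5 26 100
top [482.6 252.6] [ 0.55 -0.84] edge off -0.2 27 110
top [484.1 253.6] [ 0.55 -0.84] edge off -0.5 27 95
top [486.5 257. ] [ 0.93 -0.36] edge off -0.4 28 156
top [487.5 259.5] [ 0.93 -0.36] edge off -0.7 31 156
top [488.4 262. ] [ 0.93 -0.36] edge off -0.6 35 156
top [490. 266.] [ 0.93 -0.36] edge off -0.7 35 155
top [490
[... 949 characters left out ...]
scene [238.4 142.7] [-0.92 -0.39] edge off 0.6 20 144
scene [239.6 139.9] [-0.92 -0.39] edge off 0.4 19 147
scene [240.8 137.1] [-0.92 -0.39] edge off 0.4 20 147
scene [242.5 134. ] [-0.49 -0.87] edge off 0.5 22 146
scene [243.1 133.7] [-0.49 -0.87] edge off 0.6 22 147
scene [243.7 133.3] [-0.49 -0.87] edge off 0.6 21 147
scene [245.4 133.1] [ 0.09 -1.  ] edge off 0.5 21 148
scene [246.5 133.2] [ 0.09 -1.  ] edge off 0.6 20 143
scene [247.6 133.3] [ 0.09 -1.  ] edge off 1.2 20 114
scene [262.9 142.3] [ 0.96 -0.29] edge off 0.0 22 147
scene [263.1 143. ] [ 0.96 -0.29] edge off -0.5 19 148
scene [263.3 143.7] [ 0.96 -0.29] edge off -0.6 20 149
scene offset [-0.54858689 -0.4638751   0.01432961]
```

```bash
sed -i 's/^FOOT=.*/FOOT=np.array([.5951,-.2271,.1355])+.0006*Xn-.0008*Yn/' nk.py; python3 - <<'E'
from nk import *
where(); p,R=tgt(.056,60); plan(p,R,1)
E
```

```text
cap in neck frame mm [ 1.2   3.41 67.85] ang 60.08 tilt xy deg [-0.15  0.08]
F neck [-0.6, 0.4, -0.9] M [0.03, 0.42, 0.04] open 0.0602 t 13.975
dist mm 12.384823752487584 rotvec deg [ 0.17 -0.    0.08]
0 [-3.6, 0.6, 11.8] [0.17, -0.0, 0.08]
```

```bash
python3 -m handwheel '[[0,[-3.6,0.6,6],[0.2,0,0.1]],[0,[0,0,0],[0,0,0]],[0,[0,0,0],[0,0,0]]]' 100; python3 - <<'E'
from nk import *
where(); p,R=tgt(.054,60); plan(p,R,1)
E
```

```text
clock: 14.35
tcp_pos: [0.5706, -0.227, 0.1719]
tool_rot: [[0.468, 0.673, 0.572], [0.836, -0.548, -0.039], [0.287, 0.497, -0.819]]
contact_force: [-0.4, -0.2, -0.5]
opening: 0.0601
cap in neck frame mm [ 0.22 -0.74 61.8 ] ang 59.95 tilt xy deg [-0.01  0.02]
F neck [-0.6, -0.2, -0.2] M [-0.01, 0.34, 0.02] open 0.0601 t 14.35
dist mm 7.841995172811778 rotvec deg [ 0.02  0.01 -0.05]
0 [0.5, -0.6, 7.8] [0.02, 0.01, -0.05]
```

```bash
python3 -m handwheel '[[0,[0.5,-0.6,4],[0,0,0]],[0,[0,0,4],[0,0,0]],[0,[0,0,3],[0,0,0]],[0,[0,0,3],[0,0,0]],[0,[0,0,0],[0,0,0]]]' 100; python3 - <<'E'
from nk import *
where(); p,R=tgt(.048,60); plan(p,R,1)
E
```

```text
clock: 14.98
tcp_pos: [0.579, -0.2265, 0.1591]
tool_rot: [[0.468, 0.674, 0.572], [0.836, -0.548, -0.039], [0.287, 0.496, -0.819]]
contact_force: [-0.2, 0.5, -1.0]
opening: 0.0603
cap in neck frame mm [-0.29  0.25 46.59] ang 59.96 tilt xy deg [ 0.02 -0.  ]
F neck [-0.8, 0.4, -0.7] M [0.03, 0.35, 0.01] open 0.0603 t 14.975
dist mm 1.4597004711148036 rotvec deg [-0.02  0.01 -0.04]
0 [-0.1, 0.4, -1.4] [-0.02, 0.01, -0.04]
```

```bash
python3 -m handwheel '[[0,[-0.1,0.3,3],[0,0,0]],[0,[0,0,2],[0,0,0]],[0,[0,0,0],[0,0,0]]]' 100; python3 - <<'E'
from nk import *
where(); p,R=tgt(.042,60); plan(p,R,1)
E
```

```text
clock: 15.35
tcp_pos: [0.5823, -0.2271, 0.1551]
tool_rot: [[0.468, 0.673, 0.572], [0.836, -0.548, -0.039], [0.287, 0.497, -0.819]]
contact_force: [-0.9, -1.1, -0.3]
opening: 0.0603
cap in neck frame mm [ 0.15 -0.07 41.41] ang 59.97 tilt xy deg [0.   0.01]
F neck [-0.8, -1.2, 0.3] M [0.06, 0.42, -0.05] open 0.0603 t 15.35
dist mm 0.6166395995692893 rotvec deg [ 0.    0.01 -0.03]
0 [-0.0, -0.2, -0.6] [0.0, 0.01, -0.03]
```

```bash
python3 -m handwheel '[[0,[0,0,2],[0,0,0]],[0,[0,0,2],[0,0,0]],[0,[0,0,2],[0,0,0]],[0,[0,0,0],[0,0,0]]]' 110; python3 - <<'E'
from nk import *
where()
E
```

```text
clock: 15.85
tcp_pos: [0.5853, -0.2273, 0.1507]
tool_rot: [[0.467, 0.674, 0.573], [0.836, -0.547, -0.039], [0.287, 0.497, -0.819]]
contact_force: [-6.2, 1.6, 3.7]
opening: 0.0603
cap in neck frame mm [ 0.18 -0.09 36.06] ang 59.99 tilt xy deg [-0.02 -0.01]
F neck [-3.0, 1.2, 6.6] M [0.09, 0.61, -0.08] open 0.0603 t 15.85
```

```bash
python3 -m handwheel '[[0,[0,0,1.5],[0,0,0]],[0,[0,0,1.5],[0,0,0]],[0,[0,0,0],[0,0,0]]]' 110; python3 - <<'E'
from nk import *
where()
E
```

```text
clock: 16.23
tcp_pos: [0.5866, -0.2274, 0.149]
tool_rot: [[0.467, 0.674, 0.573], [0.836, -0.547, -0.038], [0.287, 0.497, -0.819]]
contact_force: [-7.7, 0.8, 6.6]
opening: 0.0602
cap in neck frame mm [ 0.21 -0.1  33.95] ang 60.01 tilt xy deg [-0.05 -0.03]
F neck [-2.6, 0.2, 9.9] M [0.04, 0.66, -0.05] open 0.0602 t 16.225
```

```bash
python3 -m handwheel '[[0,[0,0,0.8],[0,0,0]],[0,[0,0,0.6],[0,0,5]],[0,[0,0,0.5],[0,0,6]],[0,[0,0,0.5],[0,0,6]],[0,[0,0,0.3],[0,0,0]]]' 110; python3 - <<'E'
from nk import *
where()
E
```

```text
clock: 16.85
tcp_pos: [0.5877, -0.228, 0.1493]
tool_rot: [[0.646, 0.502, 0.575], [0.635, -0.772, -0.039], [0.424, 0.39, -0.817]]
contact_force: [-7.7, 2.1, 5.0]
opening: 0.0603
cap in neck frame mm [ 1.28 -0.61 33.54] ang 42.62 tilt xy deg [-0.18  0.  ]
F neck [-3.6, 1.6, 8.6] M [0.08, 0.75, -0.05] open 0.0603 t 16.85
```

```bash
python3 -m handwheel '[[0,[-0.3,-0.5,0.6],[0,0,6]],[0,[-0.2,-0.5,0.6],[0,0,6]],[0,[0,-0.2,0.6],[0,0,6]],[0,[0,0,0.4],[0,0,0]]]' 110; python3 - <<'E'
from nk import *
where()
E
```

```text
clock: 17.35
tcp_pos: [0.588, -0.2288, 0.1495]
tool_rot: [[0.771, 0.27, 0.577], [0.358, -0.933, -0.042], [0.527, 0.239, -0.816]]
contact_force: [-7.3, 2.3, 5.8]
opening: 0.0603
cap in neck frame mm [ 1.66 -1.35 33.48] ang 24.19 tilt xy deg [-0.36  0.15]
F neck [-2.8, 1.8, 9.1] M [0.26, 0.76, -0.07] open 0.0603 t 17.35
```

```bash
python3 -m handwheel '[[0,[-0.4,-0.8,0.6],[0,0,6]],[0,[-0.4,-0.8,0.6],[0,0.2,6]],[0,[0,-0.2,0.6],[0,0,6]],[0,[0,0,0.4],[0,0,4]],[0,[0,0,0.4],[0,0,0]]]' 110; python3 - <<'E'
from nk import *
where()
E
```

```text
clock: 17.98
tcp_pos: [0.5872, -0.2294, 0.1491]
tool_rot: [[0.812, -0.046, 0.581], [-0.025, -0.999, -0.045], [0.583, 0.022, -0.812]]
contact_force: [-6.2, 1.4, 6.3]
opening: 0.0602
cap in neck frame mm [ 0.71 -1.9  33.6 ] ang 1.76 tilt xy deg [-0.67  0.3 ]
F neck [-1.5, 1.0, 8.8] M [0.16, 0.72, 0.04] open 0.0602 t 17.975
```

```bash
python3 -m handwheel '[[0,[0,-0.8,0.6],[0.2,-0.4,2]],[0,[0,-0.5,0.6],[0,0,2]],[0,[0,0,0.5],[0,0,2]],[0,[0,0,0.4],[0,0,0]]]' 110; python3 - <<'E'
from nk import *
where()
E
```

```text
clock: 18.48
tcp_pos: [0.5867, -0.2291, 0.1486]
tool_rot: [[0.808, -0.128, 0.575], [-0.127, -0.991, -0.043], [0.576, -0.038, -0.817]]
contact_force: [-6.0, 1.6, 5.3]
opening: 0.0602
cap in neck frame mm [ 0.11 -1.73 33.48] ang -4.09 tilt xy deg [-0.23  0.2 ]
F neck [-1.9, 1.2, 7.8] M [0.17, 0.62, 0.15] open 0.0602 t 18.475
```

```bash
python3 -m handwheel '[[0,[0,0,-1.5],[0,0,-1]],[0,[0,0,-1.5],[0,0,-1]],[0,[0,0,-1],[0,0,0]],[0,[0,0,0],[0,0,0]]]' 110; python3 - <<'E'
from nk import *
where()
E
```

```text
clock: 18.98
tcp_pos: [0.584, -0.2289, 0.1528]
tool_rot: [[0.812, -0.099, 0.576], [-0.091, -0.995, -0.042], [0.577, -0.018, -0.816]]
contact_force: [-3.1, 0.2, 2.7]
opening: 0.0601
cap in neck frame mm [ 0.24 -1.7  38.42] ang -2.03 tilt xy deg [-0.27  0.18]
F neck [-1.0, -0.0, 4.0] M [0.06, 0.54, 0.0] open 0.0601 t 18.975
```

```bash
python3 -m handwheel '[[0,[0,0,-1],[0,0,0]],[0,[0,0,-0.5],[0,0,0]]]' 110; python3 - <<'E'
from nk import *
where()
E
```

```text
clock: 19.23
tcp_pos: [0.5839, -0.2289, 0.1529]
tool_rot: [[0.812, -0.1, 0.576], [-0.092, -0.995, -0.043], [0.577, -0.018, -0.817]]
contact_force: [3.5, -0.3, -3.1]
opening: 0.0604
cap in neck frame mm [ 0.24 -1.69 38.62] ang -2.08 tilt xy deg [-0.25  0.21]
F neck [1.1, -0.0, -4.6] M [0.02, 0.27, 0.0] open 0.0604 t 19.225
```

The cap is caught: it resists an upward pull at z = 38.6 mm. I'll release it and back off along the neck axis.

```bash
python3 -m handwheel '[[0,[0,0,0.4],[0,0,0]],[80,[0,0,0],[0,0,0]],[100,[0,0,0],[0,0,0]],[100,[0,0,0],[0,0,0]],[100,[0,0,0],[0,0,0]],[100,[0,0,-10],[0,0,0]],[100,[0,0,-25],[0,0,0]],[100,[0,0,-40],[0,0,0]],[100,[0,0,-50],[0,0,0]],[100,[-40,0,-30],[0,0,0]],[100,[-50,0,0],[0,0,0]],[100,[0,0,0],[0,0,0]]]' 60; python3 - <<'E'
from nk import *
T=r.snapshot("top");S=r.snapshot("scene")
crop(S["image"],200,90,300,180,6,"s7.png");crop(T["image"],430,215,520,300,6,"t7.png")
cv2.imwrite("pics/tf.png",T["image"][:,:,::-1])
E
```

```text
clock: 20.72
tcp_pos: [0.4173, -0.2146, 0.2342]
tool_rot: [[0.809, -0.101, 0.578], [-0.088, -0.995, -0.05], [0.581, -0.01, -0.814]]
contact_force: [0.1, -0.4, -0.5]
opening: 0.0856
```

View pics/t7.png

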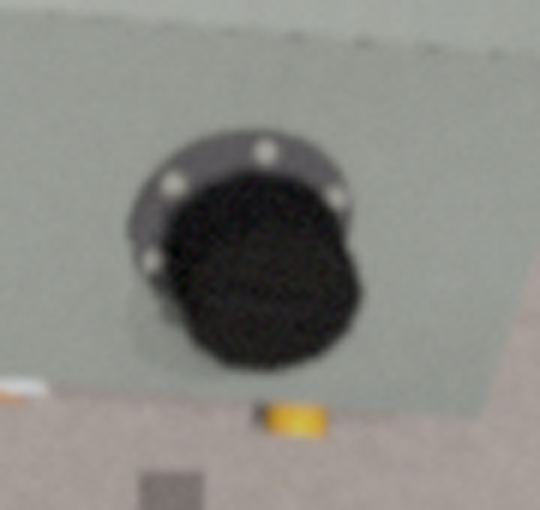

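View pics/s7.png

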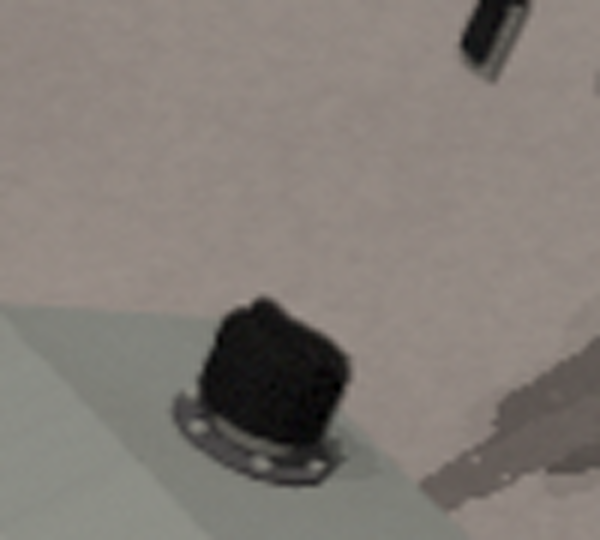

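View pics/tf.png

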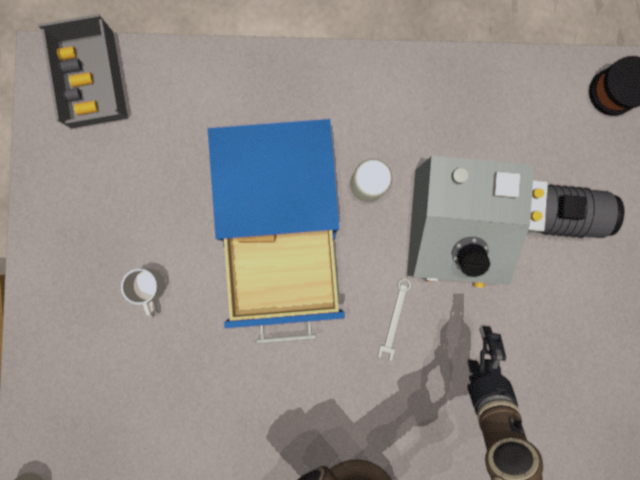

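The cap sits on the neck at about (473,260) in the top view. The filter, wrench and mug are where they were. I'll check the bar direction and cap height next.

```bash
python3 - <<'E'
from nk import *
for nm,(x0,y0,w),f in(("top",(450,235,50),8),("scene",(225,130,45),9)):
    s_=r.snapshot(nm)
    g=cv2.GaussianBlur(s_["image"],(0,0),.6).astype(float)
    im=np.clip((g-8)*5,0,255).astype(np.uint8)
    im=cv2.resize(im[y0:y0+w,x0:x0+w,::-1],None,fx=f,fy=f,interpolation=cv2.INTER_CUBIC)
    im2=im.copy()
    off=np.array([-.55,.25]) if nm=="top" else np.array([-.55,-.46])
    def ln(P,col):
        P=((np.array([proj(s_,q)+off for q in P])-[x0,y0]+.5)*f-.5).astype(np.int32); cv2.polylines(im2,[P],True,col,1)
    tt=np.linspace(0,2*np.pi,60); cc=FOOT+a*.038
    for z,c in((-.022,(0,0,255)),(.014,(0,128,255))): ln([cc+a*z+.0315*(np.cos(t)*Xn+np.sin(t)*Yn) for t in tt],c)
    ln([cc+a*.022+u*.028*Yn+v*.0055*Xn for u,v in((1,1),(1,-1),(-1,-1),(-1,1))],(255,0,255))
    cv2.imwrite(f"pics/f_{nm}.png",np.hstack([im,im2]))
E
```

```text
(no output)
```

View pics/f_top.png

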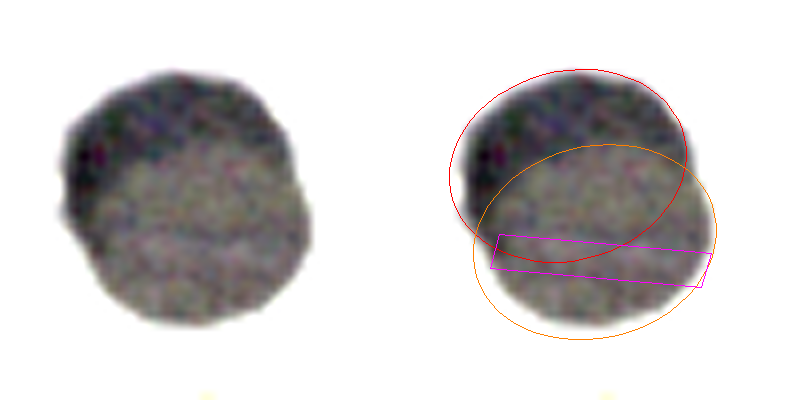

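View pics/f_scene.png

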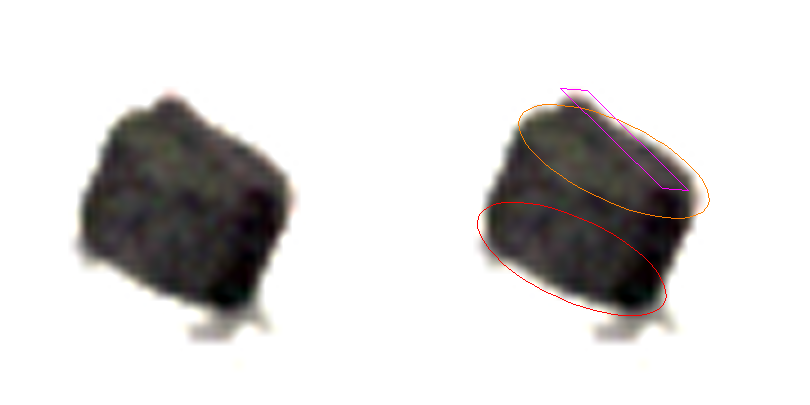

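```bash
python3 -c "
from cell import r
s=r.get_state();print(s['clock'],abs(s['qvel']).max());print(r.hand_in())"
```

```text
20.925 0.015053315379972934
the job is handed in; nothing more can be done
None
```

The filler cap is locked on the slanting neck and the job is handed in at about 21 s of the 61 s allowed. I pulled the top drawer out about 163 mm and took the cap by its flats. I lowered it through the gaps onto the neck, pressed it in to z ≈ 33.5 mm, turned it about 64° clockwise to the stop and let it rise.

**Checks that passed:**
- **Lock:** the cap settled at z ≈ 38.5 mm, where 38 mm is expected. It held against an upward pull of about 4.6 N without moving.
- **Bar direction:** after release, the pictures show the bar along the neck's y axis.
- **Surroundings:** the last top view shows the filter, wrench and mug where they were and the drawer still open. The gripper is clear of everything.

**Disagreements:**
- **Cameras:** the two cameras differed by about 3 mm in height, and each was about 0.5 px off. I corrected for this by looking at the held cap.
- **Sideways drift:** the tool drifted up to about 2 mm sideways during the twist, with side forces of about 4 N at most.

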